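# Lock the card reader's stand at a service station counter

### The arm

A 6-joint arm with a two-finger parallel gripper is mounted at the origin on the work surface. World frame = base frame: x ahead of the robot, y to its left, z up, the work surface at z = 0. Lengths are in m, angles in rad, forces in N, time in s.
With the tool pointing down it reaches from about 0.3 to 0.85 m from the base axis. Payload 5.4 kg.
Tool frame: the origin (TCP) lies at the very end of the fingers, on their centre line; the grasp point (between the pads) lies 19 mm behind it; z points along the fingers, y is the line along which they close (so a half turn about z gives the same grasp; the last joint's range is limited). The gripper opens to 85 mm and grips with 20 to 120 N. Pads are 22 mm wide; open, the fingers measure 114 mm over their backs; the gripper's body (76 mm by 85 mm) begins 54 mm behind the grasp point. The pads swing forward as they close: fully open they stand 13 mm farther back than shut.
Start: joints at [-1.444, 0.158, 1.597, -0, 1.386, -0.21], TCP at [0.19, -0.543, 0.199] pointing down, gripper open.
Joint ranges: [-2.91, 2.91], [-0.94, 2.29], [0.18, 2.7], [-1.29, 4.43], [0.17, 2.64], [-3, 3]. Speed limits (rad/s): [2.57, 2.57, 3.14, 3.14, 3.14, 3.14].

### API

Orientations are given as a 3x3 rotation matrix whose columns are the frame's x, y, z axes.
In Python, from rig import bot, snapshot, camera_model, nets gives the robot as it stands.
- The arm moves only by the tool play_rows, never from a script. Its argument "increments" is a list of rows, each a list of 3 entries, a list of its own where there are three numbers: the turn, a rotation vector about the tool's x, y, z in degrees, then the shift along the tool's x, y, z in cm, then the opening in per cent of the stroke, from 0 (shut) to 100 (fully open). A call has 1 to 12 rows; each row is the pose to reach, as a shift and turn from the pose commanded when the call began, along the tool's axes at that moment; what a row does not reach only later rows make up. A row lasts 1/10 s, in which the tool goes at most 50 mm and 8.59 degrees, less where a joint would pass 70% of its speed; a pose out of reach is approached as far as the arm can. A call with a gripper value outside its range is refused whole. The fingers move at their own pace and stop on an object; "force" is the grip in N (left out, the last holds). Time passes only in rows, so rows that repeat a pose let the fingers close. It gives the time, the measured TCP pose, the force and the opening at its end, in the units of the state.
- bot.get_state(): the state, without advancing time (a new reading comes with each control period).
- snapshot(name): name is "scene" or "side" or "wrist"; returns (picture, depth): 384x512x3 uint8, red, green, blue; 384x512 float32, m along the optical axis (not along the pixel's ray), 0 where there is no reading.
- camera_model(name): a dict with "fx", "fy", "cx", "cy" (pixels), "dist" ([k1, k2, p1, p2, k3] as OpenCV has them; the pictures are not rectified), "xyz" and "orientation" of the camera in the world. Camera axes: x right, y down, z forward; pixel columns grow to the right and rows downward; lengths in m; the calibration is good to about 2 mm. A picture is of the moment at which its call begins: read the wrist's pose just before it. camera_model takes no time and is no camera call; for the wrist camera it gives the pose at the moment of the call.
- bot.close_job(): hands the job in, once; it reports no verdict.
Trained networks look in the newest picture that a camera, given by its name, has taken for a name from the list of things; names that differ only in an ending like _2 or _b are one class to them, and where a whole thing is asked for, a point or a joint stands for the part that bears it (a point fixed in the world has none). Each returns a list of dicts, best first, with "confidence" (0 to 1); they miss things now and then, are a little off and sometimes report something else, mostly with a low value. They report only what shows in the picture. A call takes as long as a camera call.
- nets.outline_of(target, camera): "mask" (384x512 bool, what is visible of it) and "centre" ([column, row] in pixels, amid what is visible of it).
The state is a dict: "clock": time; "qpos": joint angles; "qvel": joint speeds; "joint_torque": joint torques, N m; "tcp_pos": TCP position; "orientation": TCP orientation; "contact_force": force on the tool from outside, world axes, zero at the start; "ft_torque": the same for the moment, N m; "width": finger opening in m.
Only numpy, scipy, OpenCV 4.12 (cv2) and the standard library are available. Lean on these libraries where they do the work, as an engineer would, in place of code of your own. Each camera call takes 0.05 s, during which the arm holds its last target. There are 200 camera calls.

### The job

Two counter stands each have a hex nut on an upright stud and, above it, a black T-handled lock nut that is still loose. On the stand that carries the card reader (the flat tilted slab with keys), turn the T-nut clockwise as seen from above until it stops tight against the hex nut below it, then let go of it. Leave the T-nut of the scanner's stand as it is.

Things in the scene. Friction and masses are not known exactly. Their poses are not given: they have to be found in the camera images.
- reader_grip (a point): centre of the handle of the T-nut on the card reader's stand: an upright black bar 60 mm long (this point's y axis), 15 mm thick (x axis), 24 mm high (z up), on the stud's axis; grip it from above across its thickness. Its top is 12 mm above this point. Below the bar a neck 15 mm across runs down 12 mm to a steel flange 26 mm across, 6 mm thick, its underside 30 mm below this point.
- reader: the card reader's stand, fixed: grey metal plate 100 x 220 mm. Origin on the counter, on the stud's axis; z up. Fixed hex nut on the stud, 24 mm across flats, top 26 mm above the counter. The reader, a tilted black slab 75 mm wide with keys and a screen, begins 97 mm from the stud towards this frame's -y and is 100 mm tall.
- reader_nut (a joint): angle of that T-nut on its thread, rad: grows clockwise seen from above (tightening). Starts at 0 to 0.45; at 1.4 its flange meets the hex nut and it stops hard. Quick-run thread: it sinks 4 mm per radian, about 4 to 6 mm in all. It turns stiffly (about 0.1 N m) and stays where it is left.
- scanner_wing (a point): not to be moved: one end of the handle bar of the like T-nut on the other stand, the one with the hand scanner (an upright grip with a wide head, 160 mm tall). The point is 28 mm from that stud's axis, half-way up the bar.

How it is judged:
By the outcome, as a careful person would: the job done as asked, in the order asked, and still so for the second after the job is handed in, with the robot touching nothing.
It also fails if it takes over 32 s, if anything falls off the work surface, if the arm or the gripper's body presses on something with over 40 N, if the wrist force passes 120 N, or if a joint passes its speed limit or range.

## Working session

There is one attempt and no reset: what is moved stays moved. The work goes in short steps, Python scripts to look and compute and a tool call to move; the robot and the scene stay as the last step left them, time stands still between calls to the robot, and variables do not carry over. Pictures are saved under pics/ and viewed, on a budget of 10 in all, crops included, one or two more only if the job needs it, and the job is handed in when it is done.

Besides the shell and the picture viewer there is one more tool, called after "Call:" by a JSON object that holds its "op" and its "data". play_rows: Moves the arm, as the interface text tells. Its arguments: {"type":"object","properties":{"increments":{"type":"array"},"force":{"type":"number"}},"required":["increments"]}

```bash
mkdir -p pics; cat > h.py <<'E'
import numpy as np, cv2
from rig import bot, snapshot, camera_model, nets
def cloud(name, depth, cm=None):
    m=cm or camera_model(name)
    K=np.array([[m['fx'],0,m['cx']],[0,m['fy'],m['cy']],[0,0,1]])
    v,u=np.mgrid[0:384,0:512]
    p=cv2.undistortPoints(np.stack([u,v],-1).reshape(-1,1,2).astype(np.float64),K,np.array(m['dist'],float)).reshape(384,512,2)
    P=np.concatenate([p*depth[...,None],depth[...,None]],-1)
    return P@np.array(m['orientation']).T+np.array(m['xyz'])
E
python3 - <<'E'
from h import *
ims=[]
for c in ["scene","side"]:
    im,d=snapshot(c); W=cloud(c,d)
    np.savez(f'/tmp/{c}.npz',im=im,W=W,d=d)
    for t in ["reader_grip","reader","scanner_wing"]:
        for r in nets.outline_of(t,c)[:2]:
            m=r['mask']&(d>0); P=W[m]
            print(c,t,round(r['confidence'],2),r['centre'],m.sum(),np.median(P,0).round(3) if len(P) else '',P.min(0).round(3) if len(P) else '',P.max(0).round(3) if len(P) else '')
    cv2.imwrite(f'pics/{c}.png',im[...,::-1])
print(bot.get_state())
E
```

```text
scene reader_grip 0.58 [186.4, 268.6] 512 [ 0.534 -0.1    0.069] [ 0.49  -0.129  0.   ] [ 0.543 -0.031  0.077]
scene reader 0.79 [167.6, 321.7] 7499 [ 0.552 -0.209  0.049] [ 0.463 -0.279 -0.002] [ 0.633 -0.038  0.102]
scene scanner_wing 0.56 [267.2, 136.6] 200 [0.496 0.306 0.066] [0.449 0.279 0.   ] [0.503 0.423 0.077]
side reader_grip 0.46 [255.1, 138.7] 202 [ 0.53  -0.087  0.065] [ 0.519 -0.142  0.017] [ 0.542 -0.066  0.074]
side reader 0.9 [242.1, 130.5] 2810 [ 0.551 -0.187  0.025] [ 0.474 -0.438 -0.002] [0.629 0.144 0.156]
side scanner_wing 0.79 [268.6, 273.5] 468 [0.491 0.315 0.072] [0.48  0.27  0.013] [0.504 0.338 0.075]
{'clock': 0.4, 'qpos': array([-1.44408680e+00,  1.58464737e-01,  1.59717050e+00, -1.30672686e-05,
        1.38618198e+00, -2.10118184e-01]), 'qvel': array([-0.00022135,  0.0009106 , -0.00290178, -0.00148948, -0.00114606,
       -0.00065529]), 'joint_torque': array([-3.38383406e-04, -3.95486069e+01, -3.31198990e+01, -2.89836007e-04,
        2.96658298e-03, -1.42050365e-05]), 'tcp_pos': array([ 0.18998781, -0.54260217,  0.19897725]), 'orientation': array([[ 9.43807047e-01,  3.30496984e-01, -4.11197639e-05],
       [ 3.30496985e-01, -9.43807022e-01,  2.21134208e-04],
       [ 3.42750670e-05, -2.22297982e-04, -9.99999975e-01]]), 'contact_force': array([-0.86986082,  0.50835222, -0.03905419]), 'ft_torque': array([-0.0147112 ,  0.01552082,  0.03175879]), 'width': 0.08506254891153091}
```

View pics/scene.png

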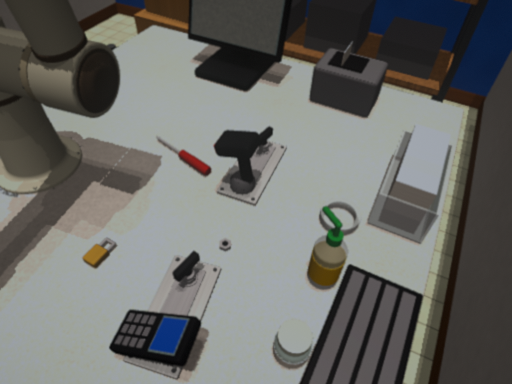

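View pics/side.png

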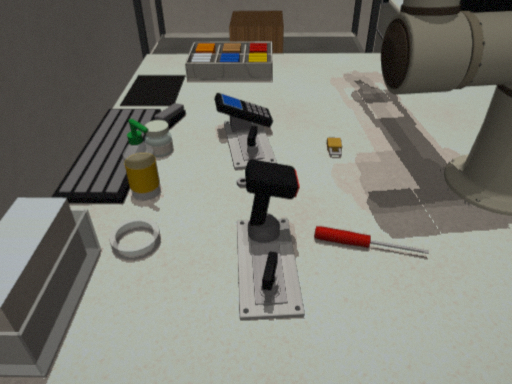

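The scene view shows the card reader at about (155,337), with its T-handle at (186,266). The scanner stand is the other one, around (245,165). Next I'll fit the reader's T-handle from the point cloud.

```bash
cat >> h.py <<'E'
def handle(W,c0=(0.532,-0.095),r=0.05,zlo=0.055):
    m=(np.hypot(W[...,0]-c0[0],W[...,1]-c0[1])<r)&(W[...,2]>zlo)&(W[...,2]<0.09)
    P=W[m]; T=P[P[:,2]>np.percentile(P[:,2],97)-0.006]
    (c,s,a)=cv2.minAreaRect((T[:,:2]*1000).astype(np.float32))
    C=T[:,:2]-T[:,:2].mean(0); w,V=np.linalg.eigh(C.T@C); 
    print(len(P),len(T),'rect',c,s,a,'pca yaw of long axis',np.degrees(np.arctan2(V[1,1],V[0,1])),'mean',T.mean(0).round(4),'ztop',np.percentile(P[:,2],97).round(4))
E
python3 - <<'E'
from h import *
for c in ["scene","side"]:
    handle(np.load(f'/tmp/{c}.npz')['W'])
# plate
W=np.load('/tmp/scene.npz')['W']
m=(W[...,2]>0.003)&(W[...,2]<0.012)&(np.hypot(W[...,0]-.54,W[...,1]+.13)<0.2)
n,l,s,c=cv2.connectedComponentsWithStats(m.astype(np.uint8)); k=1+np.argmax(s[1:,4])
print(s[k],cv2.minAreaRect((W[l==k][:,:2]*1000).astype(np.float32)))
E
```

```text
377 251 rect (530.8018188476562, -98.10472869873047) (59.99738693237305, 16.0286922454834) 81.79853820800781 pca yaw of long axis 82.37089990117606 mean [ 0.5313 -0.0993  0.0733] ztop 0.0753
148 92 rect (530.260498046875, -94.80057525634766) (57.938594818115234, 14.295578002929688) 82.13360595703125 pca yaw of long axis 81.04303386466384 mean [ 0.5303 -0.0931  0.0722] ztop 0.0739
[188 259  34  63 635] ((555.6676635742188, -98.84589385986328), (55.69905471801758, 129.0830078125), 10.111186981201172)
```

Call:
{"op": "play_rows", "data": {"increments": [[[0,0,-8],[6,-4,0],100],[[0,0,-16],[10,-6.5,0],100],[[0,0,-22],[14,-9.2,0],100],[[0,0,-28],[18,-11.8,0],100],[[0,0,-34],[22,-14.4,0],100],[[0,0,-40],[26,-17,0],100],[[0,0,-46],[30,-19.7,0],100],[[0,0,-52],[34.5,-22.6,0],100],[[0,0,-57],[39,-25.6,0],100],[[0,0,-62.5],[43,-28.2,0],100],[[0,0,-62.5],[46.9,-30.8,0],100],[[0,0,-62.5],[46.9,-30.8,0],100]]}}

```text
clock: 1.6
tcp_pos: [0.5328, -0.0929, 0.1991]
orientation: [[0.138, 0.99, 0.001], [0.99, -0.138, 0.001], [0.001, 0.001, -1.0]]
contact_force: [-0.6, -0.6, 0.4]
width: 0.0854
```

```bash
python3 - <<'E'
from h import *
s=bot.get_state(); print(s['clock'],s['tcp_pos'],s['orientation'].round(4),s['qpos'],s['ft_torque'])
cm=camera_model('wrist'); im,d=snapshot('wrist'); W=cloud('wrist',d,cm)
cv2.imwrite('pics/w1.png',im[...,::-1])
handle(W); handle(W,zlo=0.066)
E
```

```text
1.6 [ 0.53279337 -0.09290312  0.19914455] [[ 1.377e-01  9.905e-01  1.000e-03]
 [ 9.905e-01 -1.377e-01  1.300e-03]
 [ 1.400e-03  8.000e-04 -1.000e+00]] [-3.97167381e-01  6.93516657e-02  1.69374656e+00  1.56040697e-03
  1.37810015e+00 -2.59293217e-01] [-0.02058409 -0.03927696  0.02285451]
792 765 rect (531.8834228515625, -98.26809692382812) (58.928916931152344, 14.542807579040527) 81.5083999633789 pca yaw of long axis 81.77304191653292 mean [ 0.5318 -0.097   0.0704] ztop 0.072
765 765 rect (531.8834228515625, -98.26809692382812) (58.928916931152344, 14.542807579040527) 81.5083999633789 pca yaw of long axis 81.77304191653292 mean [ 0.5318 -0.097   0.0704] ztop 0.072
```

View pics/w1.png

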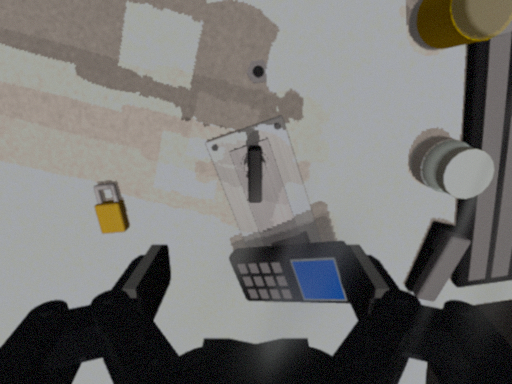

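The wrist view shows the bar at (255,173), midway between the fingers, and the reader at (290,272), clear of them. The arm was probably still settling, so I'll descend part way and check.

Call:
{"op": "play_rows", "data": {"increments": [[[0,0,0],[0,0.1,4],100],[[0,0,0],[0,0.1,8],100],[[0,0,0],[0,0.1,10],100],[[0,0,0],[0,0.1,10],100],[[0,0,0],[0,0.1,10],100]]}}

```text
clock: 2.15
tcp_pos: [0.5318, -0.0982, 0.0998]
orientation: [[0.144, 0.99, 0.0], [0.99, -0.144, -0.0], [-0.0, 0.0, -1.0]]
contact_force: [-0.1, 0.4, 0.2]
width: 0.0854
```

Call:
{"op": "play_rows", "data": {"increments": [[[0,0,0],[0,0,3],100],[[0,0,0],[0,0,5.4],100],[[0,0,0],[0,0,5.4],100],[[0,0,0],[0,0,5.4],20],[[0,0,0],[0,0,5.4],0],[[0,0,0],[0,0,5.4],0],[[0,0,0],[0,0,5.4],0],[[0,0,0],[0,0,5.4],0],[[0,0,0],[0,0,5.4],0],[[0,0,0],[0,0,5.4],0]], "force": 70}}

```text
clock: 3.15
tcp_pos: [0.5318, -0.0971, 0.0451]
orientation: [[0.143, 0.99, -0.0], [0.99, -0.143, 0.0], [0.0, -0.0, -1.0]]
contact_force: [0.6, -0.2, -0.1]
width: 0.0003
```

```bash
python3 -c "
from h import *
s=bot.get_state();print(s['tcp_pos'],s['contact_force'],s['ft_torque'],s['width'],s['qpos'])"
```

```text
[ 0.53181817 -0.09709804  0.04511713] [ 0.58391332 -0.18924672 -0.09541586] [0.02407177 0.04952974 0.00175769] 0.00034787250963693746 [-4.04244466e-01  2.45324309e-01  1.82250767e+00  1.70226684e-05
  1.07384221e+00 -2.61180949e-01]
```

The gripper shut completely, so there's no bar between the pads. Looking again before doing anything else.

```bash
python3 - <<'E'
from h import *
a,d=snapshot('side');b,d2=snapshot('scene');c,_=snapshot('wrist')
k=lambda im,x0,x1,y0,y1:cv2.resize(im[y0:y1,x0:x1],(400,300),interpolation=cv2.INTER_CUBIC)
top=np.hstack([k(a,180,320,70,175),k(b,110,270,220,340)])
bot_=np.hstack([cv2.resize(c,(400,300)),np.zeros((300,400,3),np.uint8)])
cv2.imwrite('pics/chk.png',np.vstack([top,bot_])[...,::-1])
E
```

```text
(no output)
```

View pics/chk.png

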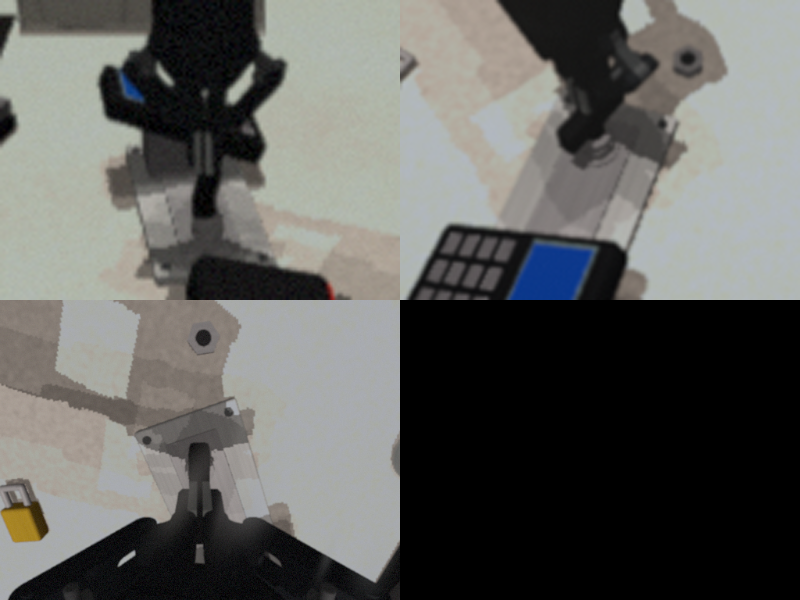

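```bash
python3 - <<'E'
from h import *
s=bot.get_state(); R=s['orientation'];t=s['tcp_pos']; print(t,s['width'],s['contact_force'])
outs=[]
for c,z in [('wrist',4),('side',6),('scene',6)]:
    cm=camera_model(c); im,d=snapshot(c); W=cloud(c,d,cm); np.savez(f'/tmp/{c}2.npz',im=im,W=W,d=d)
    K=np.array([[cm['fx'],0,cm['cx']],[0,cm['fy'],cm['cy']],[0,0,1]])
    Rc=np.array(cm['orientation']).T
    bar=np.array([.532,-.0975,.071]); a=np.radians(81.8); u=np.array([np.cos(a),np.sin(a),0])*.03; n=np.array([-u[1],u[0],0])/4
    pts=np.array([t,t-R[:,2]*.019]+[bar+i*u+j*n for i,j in [(1,1),(1,-1),(-1,-1),(-1,1)]])
    p,_=cv2.projectPoints(pts,cv2.Rodrigues(Rc)[0],-Rc@np.array(cm['xyz']),K,np.array(cm['dist'],float)); p=p[:,0]
    print(c,p.round(0).tolist())
    cx,cy=p[1]; w,h=65,48
    x0=int(np.clip(cx-w,0,512-2*w));y0=int(np.clip(cy-h,0,384-2*h))
    k=cv2.resize(im[y0:y0+2*h,x0:x0+2*w],(400,295),interpolation=cv2.INTER_CUBIC); k=np.clip(k.astype(int)*2,0,255).astype(np.uint8)
    q=((p-[x0,y0]+.5)*400/130).astype(int)
    cv2.circle(k,q[0].tolist(),3,(255,0,0),-1);cv2.circle(k,q[1].tolist(),3,(0,255,0),-1)
    cv2.polylines(k,[q[2:]],True,(255,255,0),1); outs.append(k)
    handle(W,r=0.04)
outs.append(outs[0]*0)
cv2.imwrite('pics/chk2.png',np.vstack([np.hstack(outs[:2]),np.hstack(outs[2:])])[...,::-1])
E
```

```text
[ 0.53181329 -0.09707984  0.04506243] -2.940350819266126e-05 [-0.26978515 -0.4075565   0.59702924]
wrist [[255.0, 223.0], [255.0, 237.0], [241.0, 192.0], [270.0, 192.0], [268.0, 289.0], [243.0, 289.0]]
1705 352 rect (533.353759765625, -88.10556030273438) (5.808480262756348, 27.24617576599121) 81.62305450439453 pca yaw of long axis 172.19827544138582 mean [ 0.5333 -0.0882  0.0868] ztop 0.0891
side [[252.0, 142.0], [251.0, 135.0], [252.0, 139.0], [246.0, 138.0], [250.0, 125.0], [257.0, 126.0]]
149 28 rect (527.8384399414062, -90.446044921875) (28.635705947875977, 13.645769119262695) 19.461780548095703 pca yaw of long axis -176.0537525113834 mean [ 0.5313 -0.0873  0.0869] ztop 0.0888
scene [[188.0, 270.0], [187.0, 265.0], [194.0, 250.0], [200.0, 254.0], [178.0, 277.0], [172.0, 273.0]]
268 22 rect (534.7525634765625, -104.2663345336914) (23.651926040649414, 7.402516841888428) 25.986310958862305 pca yaw of long axis -157.18508761169173 mean [ 0.5342 -0.105   0.087 ] ztop 0.0877
```

View pics/chk2.png

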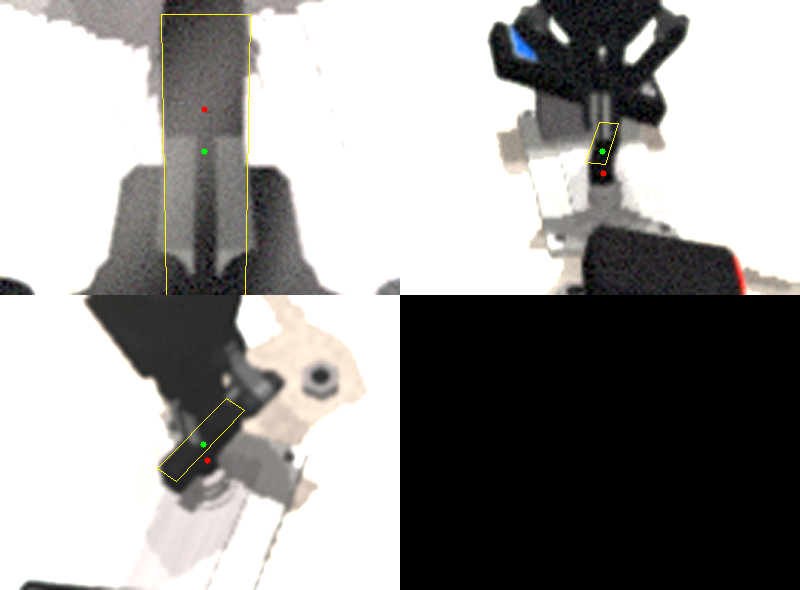

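```bash
python3 - <<'E'
from h import *
z=np.load('/tmp/wrist2.npz');W=z['W']
for c in (245,255,264):
  print(c,[(r,(W[r,c]*1000).round(0).tolist()) for r in range(196,280,8)])
W=np.load('/tmp/side2.npz')['W']
for c in (249,251,253): print(c,[(r,(W[r,c]*1000).round(0).tolist()) for r in range(112,150,3)])
print(bot.get_state()['qpos'].tolist())
E
```

```text
245 [(196, [530.0, -70.0, 69.0]), (204, [530.0, -73.0, 72.0]), (212, [529.0, -78.0, 71.0]), (220, [528.0, -83.0, 70.0]), (228, [528.0, -88.0, 71.0]), (236, [529.0, -85.0, 85.0]), (244, [529.0, -86.0, 92.0]), (252, [529.0, -85.0, 101.0]), (260, [529.0, -86.0, 107.0]), (268, [529.0, -85.0, 113.0]), (276, [530.0, -85.0, 119.0])]
255 [(196, [536.0, -70.0, 70.0]), (204, [535.0, -75.0, 70.0]), (212, [534.0, -79.0, 71.0]), (220, [534.0, -84.0, 70.0]), (228, [533.0, -88.0, 72.0]), (236, [533.0, -86.0, 84.0]), (244, [533.0, -86.0, 93.0]), (252, [533.0, -86.0, 100.0]), (260, [533.0, -86.0, 106.0]), (268, [533.0, -87.0, 112.0]), (276, [533.0, -89.0, 114.0])]
264 [(196, [540.0, -71.0, 69.0]), (204, [540.0, -75.0, 71.0]), (212, [539.0, -80.0, 70.0]), (220, [539.0, -84.0, 71.0]), (228, [538.0, -89.0, 70.0]), (236, [538.0, -87.0, 84.0]), (244, [538.0, -87.0, 92.0]), (252, [537.0, -87.0, 99.0]), (260, [537.0, -87.0, 106.0]), (268, [537.0, -87.0, 113.0]), (276, [537.0, -86.0, 119.0])]
249 [(112, [536.0, -85.0, 128.0]), (115, [536.0, -83.0, 122.0]), (118, [536.0, -85.0, 113.0]), (121, [536.0, -87.0, 1
[... 468 characters left out ...]
83.0, 84.0]), (133, [532.0, -89.0, 73.0]), (136, [532.0, -76.0, 73.0]), (139, [532.0, -66.0, 71.0]), (142, [532.0, -69.0, 62.0]), (145, [532.0, -69.0, 53.0]), (148, [533.0, -85.0, 35.0])]
253 [(112, [527.0, -83.0, 129.0]), (115, [527.0, -84.0, 122.0]), (118, [527.0, -84.0, 114.0]), (121, [527.0, -84.0, 107.0]), (124, [527.0, -87.0, 98.0]), (127, [528.0, -86.0, 90.0]), (130, [528.0, -83.0, 84.0]), (133, [528.0, -90.0, 73.0]), (136, [527.0, -75.0, 73.0]), (139, [527.0, -70.0, 68.0]), (142, [527.0, -69.0, 61.0]), (145, [528.0, -69.0, 53.0]), (148, [528.0, -83.0, 36.0])]
[-0.4042670964431029, 0.2454683323794843, 1.8224822727546806, 1.5127794167444857e-05, 1.073724991232255, -0.26112790106241973]
```

Images and state both say the fingers are shut, apparently at or above the bar's top at z=0.071, although the TCP reads 0.045. A small lift will show where the fingertips really are.

Call:
{"op": "play_rows", "data": {"increments": [[[0,0,0],[0,0,-0.3],0],[[0,0,0],[0,0,-0.5],0]]}}

```text
clock: 3.65
tcp_pos: [0.532, -0.0972, 0.0504]
orientation: [[0.143, 0.99, 0.0], [0.99, -0.143, -0.0], [-0.0, 0.0, -1.0]]
contact_force: [0.2, 0.3, -0.9]
width: -0.0001
```

Call:
{"op": "play_rows", "data": {"increments": [[[0,0,0],[0,0,-2],0],[[0,0,0],[0,0,-4],0],[[0,0,0],[0,0,-4],0],[[0,0,0],[0,0,-4],0]]}}

```text
clock: 4.05
tcp_pos: [0.532, -0.0972, 0.0901]
orientation: [[0.143, 0.99, 0.001], [0.99, -0.143, -0.0], [-0.0, 0.001, -1.0]]
contact_force: [0.6, -0.1, 0.5]
width: -0.0001
```

```bash
python3 - <<'E'
from h import *
s=bot.get_state(); print(s['tcp_pos'],s['width'],s['contact_force'])
cm=camera_model('wrist'); im,d=snapshot('wrist'); W=cloud('wrist',d,cm); c=255
for c in (250,262): print(c,[(r,(W[r,c]*1000).round(0).tolist()) for r in range(180,280,8)])
im2,d=snapshot('side'); W=cloud('side',d)
for c in (249,251,253): print(c,[(r,(W[r,c]*1000).round(0).tolist()) for r in range(95,150,4)])
cv2.imwrite('pics/lift.png',np.clip(np.hstack([cv2.resize(im[120:312,128:384],(400,300)),cv2.resize(im2[70:175,180:320],(400,300))]).astype(int)*2,0,255).astype(np.uint8)[...,::-1])
E
```

```text
[ 0.53204969 -0.09724478  0.09014279] -5.630835295546259e-05 [ 0.61563853 -0.14583152  0.51418612]
250 [(180, [532.0, -74.0, 71.0]), (188, [531.0, -80.0, 70.0]), (196, [530.0, -86.0, 71.0]), (204, [529.0, -92.0, 70.0]), (212, [529.0, -97.0, 71.0]), (220, [528.0, -103.0, 71.0]), (228, [527.0, -109.0, 71.0]), (236, [531.0, -86.0, 129.0]), (244, [531.0, -86.0, 138.0]), (252, [531.0, -86.0, 145.0]), (260, [532.0, -86.0, 152.0]), (268, [532.0, -86.0, 158.0]), (276, [532.0, -85.0, 164.0])]
262 [(180, [540.0, -76.0, 70.0]), (188, [539.0, -81.0, 71.0]), (196, [538.0, -87.0, 69.0]), (204, [538.0, -93.0, 71.0]), (212, [537.0, -99.0, 69.0]), (220, [536.0, -105.0, 70.0]), (228, [535.0, -111.0, 70.0]), (236, [537.0, -87.0, 129.0]), (244, [537.0, -87.0, 137.0]), (252, [537.0, -87.0, 144.0]), (260, [537.0, -87.0, 151.0]), (268, [536.0, -87.0, 158.0]), (276, [537.0, -85.0, 165.0])]
249 [(95, [535.0, -85.0, 169.0]), (99, [535.0, -87.0, 158.0]), (103, [535.0, -85.0, 150.0]), (107, [536.0, -86.0, 140.0]), (111, [536.0, -82.0, 132.0]), (115, [541.0, -199.0, 61.0]), (119, [541.0, -195.0, 52.0]), (123, [5
[... 334 characters left out ...]
, -87.0, 130.0]), (115, [536.0, -201.0, 60.0]), (119, [536.0, -193.0, 53.0]), (123, [538.0, -243.0, 14.0]), (127, [533.0, -117.0, 73.0]), (131, [533.0, -96.0, 75.0]), (135, [532.0, -82.0, 72.0]), (139, [532.0, -66.0, 71.0]), (143, [532.0, -69.0, 59.0]), (147, [533.0, -87.0, 37.0])]
253 [(95, [527.0, -83.0, 169.0]), (99, [527.0, -86.0, 158.0]), (103, [527.0, -85.0, 150.0]), (107, [527.0, -84.0, 141.0]), (111, [527.0, -86.0, 130.0]), (115, [531.0, -195.0, 63.0]), (119, [531.0, -200.0, 49.0]), (123, [533.0, -254.0, 8.0]), (127, [529.0, -119.0, 72.0]), (131, [528.0, -100.0, 72.0]), (135, [528.0, -80.0, 73.0]), (139, [527.0, -71.0, 68.0]), (143, [528.0, -70.0, 58.0]), (147, [528.0, -89.0, 36.0])]
```

View pics/lift.png

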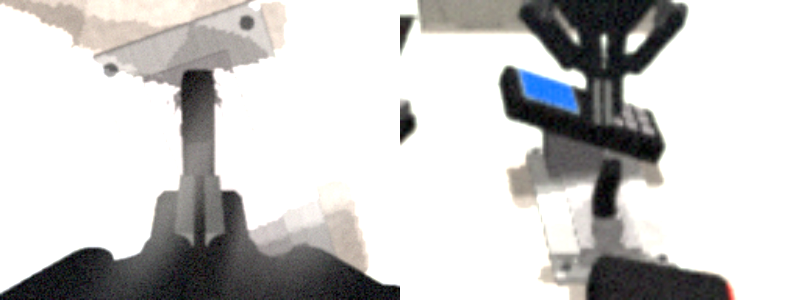

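The cameras agree with each other: with the TCP reading 0.090, the real fingertips are at about z=0.127, so the reported TCP is off along the tool axis. I'll pin down that offset.

```bash
python3 - <<'E'
from h import *
s=bot.get_state()
for c in ('wrist','side','scene'):
    cm=camera_model(c); im,d=snapshot(c); W=cloud(c,d,cm)
    m=(np.hypot(W[...,0]-.532,W[...,1]+.097)<0.022)&(W[...,2]>.085)&(W[...,2]<.17)
    z=np.sort(W[m][:,2]); print(c,m.sum(),z[:12].round(4),np.percentile(z,[1,3]).round(4), s['tcp_pos'][2])
    P=W[m&(W[...,2]<.15)]; print(P.min(0).round(3),P.max(0).round(3))
E
```

```text
wrist 4033 [0.122  0.1226 0.1231 0.1231 0.1231 0.1232 0.1232 0.1233 0.1233 0.1233
 0.1235 0.1237] [0.1249 0.1277] 0.0888575496516644
[ 0.519 -0.093  0.122] [ 0.546 -0.084  0.15 ]
side 263 [0.122  0.1244 0.1244 0.1246 0.1251 0.1251 0.1256 0.1257 0.1273 0.1275
 0.1278 0.1278] [0.1245 0.1271] 0.0888575496516644
[ 0.516 -0.099  0.122] [ 0.545 -0.083  0.15 ]
scene 166 [0.1221 0.1247 0.1252 0.1258 0.1265 0.1267 0.1282 0.1285 0.1286 0.1287
 0.13   0.1302] [0.125  0.1267] 0.0888575496516644
[ 0.515 -0.109  0.122] [ 0.544 -0.093  0.15 ]
```

The offset is 34 mm. For tips at z≈0.046 the TCP must read ≈0.012. I'll open, go down, check the force, then close.

Call:
{"op": "play_rows", "data": {"increments": [[[0,0,0],[0,0,0],100],[[0,0,0],[0,0,0],100],[[0,0,0],[0,0,0],100],[[0,0,0],[0,0,0],100],[[0,0,0],[0,0,0],100],[[0,0,0],[0,0,3],100],[[0,0,0],[0,0,5],100],[[0,0,0],[0,0,6.5],100],[[0,0,0],[0,0,7.8],100],[[0,0,0],[0,0,7.8],100]], "force": 70}}

```text
clock: 5.3
tcp_pos: [0.5305, -0.0966, 0.0103]
orientation: [[0.143, 0.99, -0.003], [0.99, -0.143, 0.001], [0.001, -0.003, -1.0]]
contact_force: [0.2, -0.1, -0.1]
width: 0.0852
```

Call:
{"op": "play_rows", "data": {"increments": [[[0,0,0],[0,0,0],40],[[0,0,0],[0,0,0],20],[[0,0,0],[0,0,0],0],[[0,0,0],[0,0,0],0],[[0,0,0],[0,0,0],0],[[0,0,0],[0,0,0],0],[[0,0,0],[0,0,0],0]], "force": 70}}

```text
clock: 6.0
tcp_pos: [0.5318, -0.0972, 0.0125]
orientation: [[0.142, 0.99, -0.0], [0.99, -0.142, -0.0], [-0.0, -0.0, -1.0]]
contact_force: [-3.0, 0.7, 5.7]
width: 0.014
```

```bash
python3 -c "
from h import *
s=bot.get_state();print(s['clock'],s['tcp_pos'],s['contact_force'],s['ft_torque'],s['width'],s['qpos'])"
```

```text
6.0 [ 0.53179069 -0.09720243  0.01250296] [-2.98233832  0.65398878  5.69628822] [0.07379101 0.43593539 0.06481771] 0.014049055976566242 [-4.04289164e-01  2.97792957e-01  1.83417047e+00 -2.73447865e-04
  1.00981797e+00 -2.61194665e-01]
```

The bar is gripped, with a width of 14 mm. Now turning clockwise (+z of the tool) and sinking 0.07 mm per degree.

Call:
{"op": "play_rows", "data": {"increments": [[[0,0,5],[0,0,0.035],0],[[0,0,10],[0,0,0.07],0],[[0,0,15],[0,0,0.105],0],[[0,0,20],[0,0,0.14],0],[[0,0,25],[0,0,0.175],0],[[0,0,30],[0,0,0.21],0],[[0,0,35],[0,0,0.245],0],[[0,0,40],[0,0,0.28],0],[[0,0,40],[0,0,0.28],0],[[0,0,40],[0,0,0.28],0]], "force": 70}}

```text
clock: 7.0
tcp_pos: [0.5325, -0.0976, 0.0098]
orientation: [[0.744, 0.668, 0.001], [0.668, -0.744, -0.001], [0.0, 0.001, -1.0]]
contact_force: [-0.2, -1.6, 3.5]
width: 0.014
```

```bash
python3 -c "
from h import *
s=bot.get_state();print(s['clock'],s['tcp_pos'],s['contact_force'],s['ft_torque'],s['width'],s['qpos'],np.degrees(np.arctan2(s['orientation'][1,1],s['orientation'][0,1])))"
```

```text
7.0 [ 0.53246189 -0.09764288  0.00977828] [-0.18081539 -1.62707842  3.46125331] [-0.30637958  0.11241653 -0.10906085] 0.013961350271773311 [-4.04554407e-01  3.02779659e-01  1.83440166e+00 -2.77757049e-04
  1.00288345e+00  4.35137386e-01] -48.10226454880756
```

Call:
{"op": "play_rows", "data": {"increments": [[[0,0,4],[0,0,0.028],0],[[0,0,8],[0,0,0.056],0],[[0,0,12],[0,0,0.084],0],[[0,0,16],[0,0,0.112],0],[[0,0,16],[0,0,0.112],0]], "force": 70}}

```text
clock: 7.5
tcp_pos: [0.5326, -0.0979, 0.0087]
orientation: [[0.9, 0.436, 0.002], [0.436, -0.9, -0.001], [0.001, 0.002, -1.0]]
contact_force: [0.5, -2.9, 3.9]
width: 0.0138
```

```bash
cat >st.py <<'E'
from h import *
s=bot.get_state();print(s['clock'],s['tcp_pos'],s['contact_force'],s['ft_torque'],s['width'],s['qpos'][5],s['joint_torque'][5],np.degrees(np.arctan2(s['orientation'][1,1],s['orientation'][0,1])))
E
python3 st.py
```

```text
7.5 [ 0.53261602 -0.09792083  0.00866404] [ 0.52081229 -2.87588115  3.91704747] [-0.58507512 -0.04386361 -0.08876272] 0.01383145454276577 0.715120482979344 0.36136521957814693 -64.13840759648383
```

Call:
{"op": "play_rows", "data": {"increments": [[[0,0,2],[0,0,0.014],0],[[0,0,4],[0,0,0.028],0],[[0,0,6],[0,0,0.042],0],[[0,0,6],[0,0,0.042],0]]}}

```text
clock: 7.9
tcp_pos: [0.5327, -0.098, 0.0083]
orientation: [[0.94, 0.342, 0.002], [0.342, -0.94, -0.002], [0.001, 0.002, -1.0]]
contact_force: [-0.0, -4.9, 4.4]
width: 0.0137
```

```bash
python3 st.py
```

```text
7.9 [ 0.53265446 -0.09802012  0.00829323] [-0.03255829 -4.86541169  4.37938023] [-0.84200581 -0.07147374  0.24235635] 0.013667270491429372 0.8181760691387845 0.47602398321032524 -70.02765690868608
```

Call:
{"op": "play_rows", "data": {"increments": [[[0,0,2],[0,0,0.01],0],[[0,0,4],[0,0,0.02],0],[[0,0,4],[0,0,0.02],0]], "force": 100}}

```text
clock: 8.2
tcp_pos: [0.5326, -0.0981, 0.0082]
orientation: [[0.961, 0.278, 0.001], [0.278, -0.961, -0.002], [0.001, 0.003, -1.0]]
contact_force: [0.7, -5.5, 5.1]
width: 0.0134
```

```bash
python3 st.py
```

```text
8.2 [ 0.53262281 -0.09806307  0.00822443] [ 0.68811732 -5.54706402  5.09663856] [-0.8596876  -0.03116311  1.43789561] 0.013365036491427033 0.8864232963407442 1.6210730373859406 -73.88730646991141
```

The z torque jumped from 0.24 to 1.44 N m, so the stop has been reached. One more small push to confirm.

Call:
{"op": "play_rows", "data": {"increments": [[[0,0,3],[0,0,0],0],[[0,0,5],[0,0,0],0],[[0,0,5],[0,0,0],0]], "force": 100}}

```text
clock: 8.5
tcp_pos: [0.5326, -0.0981, 0.0082]
orientation: [[0.981, 0.195, 0.001], [0.195, -0.981, -0.003], [0.001, 0.003, -1.0]]
contact_force: [0.8, -5.5, 5.0]
width: 0.013
```

```bash
python3 st.py
```

```text
8.5 [ 0.53256795 -0.09809156  0.00816509] [ 0.79887786 -5.54704732  4.99780857] [-0.98654878 -0.08219764  2.59572364] 0.013037827682801414 0.9725017660156915 2.7533063292503357 -78.78265506695215
```

Torque is rising with turn angle (2.6 N m), which is a hard stop. Releasing in place and lifting straight up.

Call:
{"op": "play_rows", "data": {"increments": [[[0,0,0],[0,0,0],60],[[0,0,0],[0,0,0],60],[[0,0,0],[0,0,0],60],[[0,0,0],[0,0,0],60],[[0,0,0],[0,0,-3],60],[[0,0,0],[0,0,-7],60],[[0,0,0],[0,0,-11],60],[[0,0,0],[0,0,-15],60],[[0,0,0],[0,0,-19],60],[[0,0,0],[0,0,-19],60],[[0,0,0],[0,0,-19],60]]}}

```text
clock: 9.6
tcp_pos: [0.5322, -0.0972, 0.1982]
orientation: [[0.982, 0.187, 0.001], [0.187, -0.982, -0.0], [0.001, 0.0, -1.0]]
contact_force: [-0.9, -0.5, -0.2]
width: 0.0511
```

```bash
python3 st.py; python3 - <<'E'
from h import *
cm=camera_model('wrist'); im,d=snapshot('wrist'); W=cloud('wrist',d,cm); handle(W,(.532,-.0975),zlo=.06)
z=np.load('/tmp/scene.npz'); im2,d2=snapshot('scene'); handle(cloud('scene',d2),(.532,-.0975),zlo=.06)
h0=z['W']; handle(h0,(.49,.31)); handle(cloud('scene',d2),(.49,.31))
cv2.imwrite('pics/end.png',np.hstack([cv2.resize(im,(400,300)),cv2.resize(im2,(400,300))])[...,::-1])
E
```

```text
9.6 [ 0.53219378 -0.09715184  0.19820686] [-0.88006927 -0.47725424 -0.23470852] [-0.04879542  0.00920975 -0.03295661] 0.05105558047245337 0.9781598105509659 0.0005799068276246544 -79.21529696202009
770 766 rect (531.9198608398438, -98.92835998535156) (59.86500930786133, 14.951362609863281) 20.94373321533203 pca yaw of long axis -159.20882947517086 mean [ 0.5333 -0.0985  0.066 ] ztop 0.0676
299 257 rect (530.4120483398438, -98.41847229003906) (60.58934020996094, 16.280441284179688) 20.45688247680664 pca yaw of long axis -158.9886934850413 mean [ 0.5318 -0.0987  0.069 ] ztop 0.0709
142 83 rect (492.1103210449219, 307.7826843261719) (57.246360778808594, 14.925548553466797) 81.68145751953125 pca yaw of long axis 83.47074475669648 mean [0.4934 0.3089 0.0745] ztop 0.0767
146 84 rect (491.93536376953125, 309.8008117675781) (55.85622024536133, 15.044844627380371) 77.77188110351562 pca yaw of long axis 81.80070152652944 mean [0.4935 0.3097 0.0743] ztop 0.0765
```

View pics/end.png

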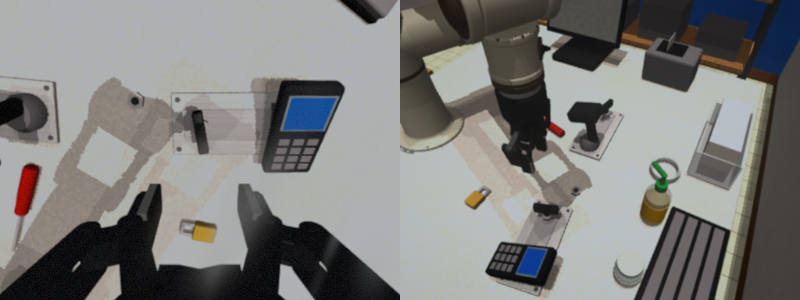

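The bar now lies at 21° (it was at 82°), is about 4.4 mm lower, and nothing is touching it. The scanner's nut hasn't changed. Handing in.

```bash
python3 -c "
from rig import bot
bot.close_job()"
```

```text
the job is handed in; nothing more can be done
```

The T-nut on the card reader's stand is tightened down against its hex nut and released, and the job is handed in at about 10 s on the robot's clock.

- **First grasp missed:** the gripper closed in the air just above the handle. The cameras showed the real fingertips about 34 mm above the reported tool point. I corrected for that and the second grasp held the bar at 14 mm.
- **Tightening:** I turned clockwise, letting the tool sink with the thread, until the bar stopped. Moment about the stud rose from about 0.2 to 2.6 N m over the last 9° of wrist turn while the bar stayed put. The force reading stayed below about 8 N at every check.
- **Last checks:** after letting go, the bar had turned about 61° and its top had dropped about 4.4 mm. Assuming the bar lies along the stand's long axis at joint angle 0, that puts the joint at about 1.39 rad, against the 1.4 stop.
- **Disagreement between cameras:** the wrist camera puts the bar's top at 67.6 mm and the scene camera at 70.9 mm. Both show about the same drop, and a tight nut should read 68 mm.
- **Scanner's T-nut:** the arm never went near it, and its measured position and angle are unchanged within the noise (1–2 mm, 2–4°).

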